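# Unlock a coin-slab magazine and hold its sprung follower back for loading

## Robot

A 7-joint arm with a two-finger parallel gripper is mounted at the origin on the work surface. World frame = base frame: x ahead of the robot, y to its left, z up, the work surface at z = 0. Lengths are in m, angles in rad, forces in N, time in s.
With the tool pointing down it reaches from about 0.4 to 0.875 m from the base axis. Payload 19.3 kg.
Tool frame: the origin (TCP) lies midway between the tips of the shut fingers; the grasp point (between the pads) lies bot.tcp_to_grasp behind it (bot.tcp_to_grasp is the distance from the TCP to the grasp point, in m); z points along the fingers, y is the line along which they close (so a half turn about z gives the same grasp; the last joint's range is limited). The gripper opens to 85 mm and grips with 20 to 120 N. Pads are 22 mm wide; open, the fingers measure 114 mm over their backs; the gripper's body (76 mm by 85 mm) begins 54 mm behind the grasp point. The pads swing forward as they close: fully open they stand 13 mm farther back than shut.
Start: joints at [1.064, 0.521, -0.036, 1.599, 0.021, 1.021, -0.113], TCP at [0.264, -0.566, 0.207] pointing down, gripper open.
Joint ranges: [-2.91, 2.91], [-0.3, 2.13], [-1.5, 1.42], [0.17, 2.43], [-1.26, 4.41], [0.16, 1.93], [-2.52, 2.52]. Speed limits (rad/s): [1.89, 1.89, 2.39, 2.39, 3.01, 3.01, 3.01].

## Interface

Orientations are given as [roll, pitch, yaw] about the fixed x, y, z axes, in that order (R = Rz(yaw) Ry(pitch) Rx(roll)).
In Python, from workcell import observe, imaging, bot gives the robot as it stands.
- The arm moves only by the tool send_rows, never from a script. Its argument "plan" is text: rows parted by semicolons, each of 7 numbers parted by spaces: the shift along the tool's x, y, z in m, then the turn, a rotation vector about the tool's x, y, z in degrees, then the finger opening in m, from 0 to 0.0854. In form: dx dy dz rx ry rz claw; .... A call has 1 to 10 rows; each row is the pose to reach, as a shift and turn from the pose commanded when the call began, along the tool's axes at that moment; what a row does not reach only later rows make up. A row lasts 1/12 s, in which the tool goes at most 41.7 mm and 7.16 degrees, less where a joint would pass 70% of its speed; a pose out of reach is approached as far as the arm can. A call with a gripper value outside its range is refused whole. The fingers move at their own pace and stop on an object; "grip_force" is the grip in N (left out, the last holds). Time passes only in rows, so rows that repeat a pose let the fingers close. It gives the time, the measured TCP pose, the force, the opening and the grip force at its end, in the units of the state.
- observe(): the state, without advancing time (a new reading comes with each control period).
- imaging.grab_frame(name): name is "scene" or "top" or "wrist"; returns a dict with "color" (420x560x3 uint8, red, green, blue), "fx", "fy", "cx", "cy" (pixels), "eye" and "orientation" of the camera in the world; the wrist camera has in their place "tool_from_camera" (4x4, takes a point from camera to tool coordinates, whose origin is the TCP and whose axes are the flange's). Camera axes: x right, y down, z forward; pixel columns grow to the right and rows downward; lengths in m; the calibration is good to about 2 mm. A picture is of the moment at which its call begins: read the wrist's pose just before it. There is no depth.
- bot.job_done(): hands the job in; it is judged then, once.
The state is a dict: "clock": time; "qpos": joint angles; "qd": joint speeds; "joint_efforts": joint torques, N m; "position": TCP position; "tool_rot": TCP orientation; "force": force on the tool from outside, world axes, zero at the start; "moment": the same for the moment, N m; "grip_width": finger opening in m; "finger_force": force on a finger pad.
Only numpy, scipy, OpenCV 4.12 (cv2) and the standard library are available. Lean on these libraries where they do the work, as an engineer would, in place of code of your own. Each camera call takes 0.05 s, during which the arm holds its last target. There are 200 camera calls.

## Task

Unlock the coin-slab magazine by turning its red lock knob clockwise (seen from above) all the way to its end stop, and leave it there. Then push the orange follower by its upright handle back against its spring, past the click of the yellow ratchet pawl, and finish while still holding it pushed back well clear of the pawl, so that the arm and not the pawl carries the spring (the program ends holding; do not let go). Leave the slab stack, the coin column and the coin tub where they are.

Things in the scene. Friction and masses are not known exactly. Their poses are not given: they have to be found in the camera images.
- magazine: Slab magazine fixed to the desk: grey plate (local x -135..135, y -155..95 mm, 12 thick) with an open channel along x (walls at y +-47, 52 mm high). Origin on the desk under the channel's middle; x = direction the follower is pushed back, z up. Slabs stand in its front end (x -115..-90, 72 mm high); lock housing 62 x 62 x 62 mm at x -47, y -115; pawl on the left wall.
- pusher: The follower: orange plate across the channel, 10 mm thick, 84 wide, top 75 mm above the desk, with an upright handle tab on its middle: 14 mm thick along the push axis, 34 wide across it, top 125 mm above the desk. Origin at desk level under the handle; axes as the magazine's. Steel ears reach over both channel walls (y -58 and +68, up to 72 mm high).
- handle_center (a point): Centre of the handle tab, 100 mm above the desk; axes as the magazine's.
- follower (a joint): How far the follower is pushed back (m, along the magazine's +x): 0 at rest, where it starts; rear stop 0.060. Spring 7 N at 0 rising to 13 N at 0.060, plus about 1 N friction and 1 N as the pawl rides up. Locked, a brass bolt stops it at about 0.003. Past about 0.032 the pawl snaps in behind it (click) and, if let go, catches it there.
- lock_knob_grip (a point): Grip point of the red lock knob on its vertical turning axis, 99 mm above the desk: a bar 42 mm long, 14 thick and 32 high (74 to 106 mm above the desk) on a disc of 44 mm diameter. The point turns with the knob: its x axis lies along the bar, z up.
- lock_knob (a joint): Lock knob angle in rad: grows as the knob turns clockwise seen from above, 0 = locked, end stop at 1.40 = unlocked. It starts between 0 and 0.3. The bolt frees the follower from about 1.2. Turns with light friction (0.06 N m) and stays where it is left.
- pawl: Yellow ratchet pawl, a sprung arm 50 mm long on the magazine's left wall, top 69 mm above the desk; origin on its pivot at local x = -75, y = 76 mm. It swings outward (to the left) as the follower's steel pin rides along it, then snaps in behind the pin.
- slab_stack: Loose stack of seven lilac coin slabs, 60 x 84 x 49 mm; origin under its centre. Leave alone.
- coin_column: Loose column of silver coins, 39 mm diameter, 25 mm high; origin under its centre. Leave alone.
- coin_tub: Loose yellow tub of coins, 120 x 150 x 70 mm; origin under its centre. Leave alone.

How it is judged:
By the outcome, as a careful person would: the job done as asked, in the order asked, and still so for the second after the job is handed in, while the arm keeps its last pose, push and grip.
It also fails if it takes over 54 s, if anything falls off the work surface, if the arm or the gripper's body presses on something with over 40 N, if the wrist force passes 120 N, or if a joint passes its speed limit or range.

## Working session

There is one attempt and no reset: what is moved stays moved. The work goes in short steps, Python scripts to look and compute and a tool call to move; the robot and the scene stay as the last step left them, time stands still between calls to the robot, and variables do not carry over. Pictures are saved under pics/ and viewed, at most 10 in all, crops included, and the job is handed in when it is done.

Besides the shell and the picture viewer there is one more tool, called after "Call:" as name(argument=value, ...), one argument or row to a line, values as JSON. send_rows: Moves the arm, as the interface text tells. Its arguments: {"type":"object","properties":{"plan":{"type":"string"},"grip_force":{"type":"number"}},"required":["plan"]}

```bash
ls; mkdir -p pics; cat > h.py <<'E'
import numpy as np, cv2, json
from workcell import observe, imaging, bot
from scipy.spatial.transform import Rotation as R
def grab(n):
    s=observe(); f=imaging.grab_frame(n); return s,f
def save(f,p): cv2.imwrite('pics/'+p, cv2.cvtColor(f['color'],cv2.COLOR_RGB2BGR))
E
python3 - <<'E'
from h import *
for n in ['scene','top']:
    s,f=grab(n); save(f,n+'0.png'); print({k:v for k,v in f.items() if k!='color'})
print(s, bot.tcp_to_grasp)
E
```

```text
pics
{'fx': 435.7838525457213, 'fy': 435.7838525457213, 'cx': 272.16227113219406, 'cy': 202.29582224369176, 'eye': array([0.95544416, 0.34964558, 0.96135193]), 'orientation': array([-2.59924585, -0.00779998,  2.32889721])}
{'fx': 530.3148949959692, 'fy': 530.3148949959692, 'cx': 277.48306620852554, 'cy': 220.25209260559015, 'eye': array([0.43219971, 0.01929468, 1.02772563]), 'orientation': array([-2.98089177, -0.00674407, -1.54830491])}
{'clock': 0.05, 'qpos': array([ 1.06378727,  0.52200193, -0.03632078,  1.59996044,  0.02117985,
        1.02110557, -0.11281149]), 'qd': array([ 3.93068579e-04,  2.61476442e-04,  8.85412877e-05,  1.77881133e-03,
        3.50823886e-04, -1.53231321e-03,  3.07567072e-04]), 'joint_efforts': array([ 6.77653559e-03, -9.29445076e+01,  1.98818520e+00, -3.70975435e+01,
        1.83356035e-02,  5.20377231e-03,  5.02287023e-06]), 'position': array([ 0.26423011, -0.5660213 ,  0.20695038]), 'tool_rot': array([-3.14050337e+00,  6.32031748e-05,  4.36770490e-01]), 'force': array([ 0.09976158, -0.14162281, -0.78024201]), 'moment': array([-0.03671693, -0.06109446,  0.07739756]), 'finger_force': 0.0, 'grip_width': 0.08534940892549775} 0.0187
```

View pics/scene0.png

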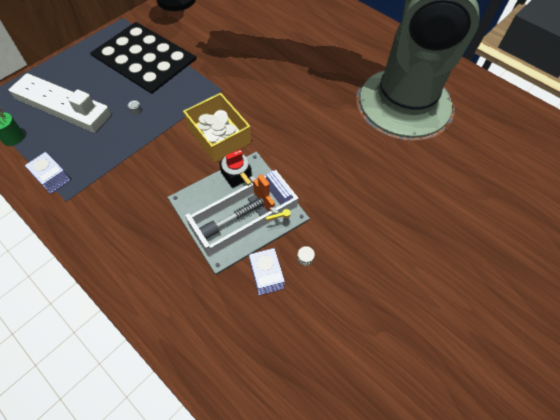

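View pics/top0.png

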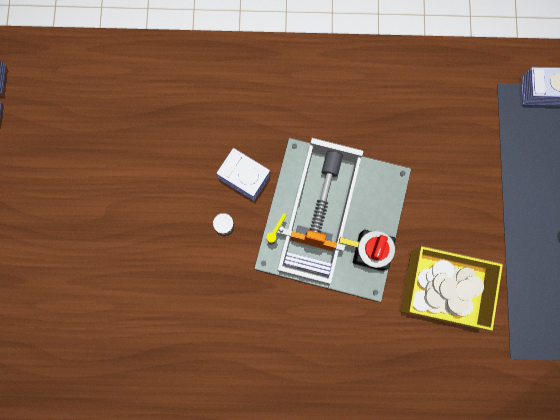

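Top view: plate corner screws are at about (295,146), (403,174), (375,293) and (264,263), the red knob at (377,248) and the orange handle at (316,238). The push direction is image-up, roughly world +x. Next I cast rays onto known heights.

```bash
cat >> h.py <<'E'
def ray(f,uv,z,T=None):
    d=np.array([(uv[0]-f['cx'])/f['fx'],(uv[1]-f['cy'])/f['fy'],1.])
    if 'eye' in f: Rm=R.from_euler('xyz',f['orientation']).as_matrix(); e=np.array(f['eye'])
    else:
        M=T@f['tool_from_camera']; Rm=M[:3,:3]; e=M[:3,3]
    d=Rm@d; return e+d*(z-e[2])/d[2]
def tool(s):
    T=np.eye(4); T[:3,:3]=R.from_euler('xyz',s['tool_rot']).as_matrix(); T[:3,3]=s['position']; return T
def hsv(f): return cv2.cvtColor(f['color'],cv2.COLOR_RGB2HSV)
E
python3 - <<'E'
from h import *
s,f=grab('top')
for p in [(295,146),(403,174),(375,293),(264,263)]: print(p, ray(f,p,.012).round(4))
h=hsv(f)
red=((h[...,0]<4)|(h[...,0]>175))&(h[...,1]>150)&(h[...,2]>80)
org=(h[...,0]>6)&(h[...,0]<14)&(h[...,1]>200)&(h[...,2]>130)
for nm,m,z in [('red',red,.1),('org',org,.125)]:
    m=m.copy(); m[:, :250]=0; m[:,400:]=0; m[:210]=0; m[280:]=0
    v,u=np.nonzero(m); print(nm,len(u),u.mean(),v.mean(),u.min(),u.max(),v.min(),v.max(),ray(f,(u.mean(),v.mean()),z))
c=f['color'][200:310,240:420]; cv2.imwrite('pics/c1.png',cv2.resize(c[...,::-1],None,fx=4,fy=4,interpolation=cv2.INTER_CUBIC))
E
```

```text
(295, 146) [ 0.7471 -0.0153  0.012 ]
(403, 174) [ 0.6951 -0.2292  0.012 ]
(375, 293) [ 0.4613 -0.1723  0.012 ]
(264, 263) [0.5134 0.0401 0.012 ]
red 421 377.38004750593825 247.3871733966746 366 388 235 259 [ 0.53846815 -0.16043317  0.1       ]
org 20 316.45 239.2 302 329 231 246 [ 0.54729026 -0.05106944  0.125     ]
```

View pics/c1.png

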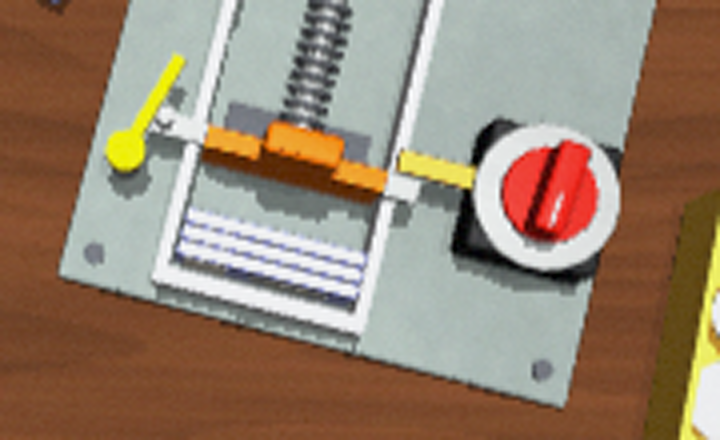

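The plate yaw is about -0.235 rad and its origin is near (0.611, -0.065). That predicts the knob near (0.5385, -0.163), which matches the red mask. I'm moving over the knob with the half-turned yaw so the clockwise turn stays inside the last joint's range.

Call:
send_rows(
  plan="0.042 -0.025 0 0 0 -7 0.05;0.084 -0.05 0 0 0 -14 0.05;0.126 -0.075 0 0 0 -21 0.05;0.168 -0.1 0 0 0 -28 0.05;0.21 -0.125 0 0 0 -35 0.05;0.252 -0.15 0 0 0 -42 0.05;0.294 -0.175 0 0 0 -49 0.05;0.336 -0.2 0 0 0 -56 0.05;0.378 -0.225 0 0 0 -63 0.05;0.419 -0.249 0 0 0 -70 0.05",
)

```text
clock: 0.98
position: [0.4994, -0.22, 0.2076]
tool_rot: [3.142, 0.0, 1.664]
force: [0.3, -0.7, 0.6]
grip_width: 0.0502
finger_force: 0.0
```

Call:
send_rows(
  plan="0 0 0 0 0 -7 0.05;0 0 0 0 0 -14 0.05;0 0 0 0 0 -21 0.05;0 0 0 0 0 -28 0.05;0 0 0 0 0 -35 0.05;0 0 0 0 0 -42 0.05;0 0 0 0 0 -49 0.05;0 0 0 0 0 -56 0.05;0 0 0 0 0 -63 0.05;0 0 0 0 0 -67 0.05",
)

```text
clock: 1.82
position: [0.4986, -0.2219, 0.2073]
tool_rot: [3.141, -0.0, 2.835]
force: [-0.7, 0.7, -0.0]
grip_width: 0.0497
finger_force: 0.0
```

```bash
python3 - <<'E'
from h import *
s,f=grab('wrist'); save(f,'w1.png'); print(s['clock'],s['position'],s['tool_rot'],s['qpos'],f['fx'],f['cx'],f['cy'],f['tool_from_camera'].round(3))
E
```

```text
1.8167 [ 0.49858052 -0.22188998  0.20729769] [ 3.14149518e+00 -4.37843562e-04  2.83482966e+00] [ 0.81733977  0.46939354 -0.69190292  1.78497677  0.34697612  1.01267554
  1.2556559 ] 323.4499946669922 282.574413950437 211.57545561895856 [[ 0.    -0.959 -0.285  0.072]
 [ 1.     0.    -0.     0.001]
 [ 0.    -0.285  0.959 -0.167]
 [ 0.     0.     0.     1.   ]]
```

View pics/w1.png

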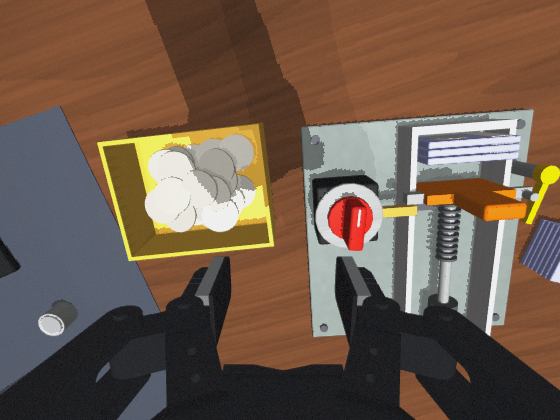

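Wrist view: the knob disc is centred near (350,218) with its bar running vertically around x≈355, y 203–250. The tool fell about 7 cm short because of the speed cap. I'll measure the knob from this view.

```bash
python3 - <<'E'
from h import *
f={'color':cv2.imread('pics/w1.png')[...,::-1].copy()}
c=f['color'][170:270,300:400]; cv2.imwrite('pics/c2.png',cv2.resize(c[...,::-1],None,fx=6,fy=6,interpolation=cv2.INTER_CUBIC))
s,g=grab('wrist'); T=tool(s); h=hsv(g); 
w=(h[...,1]<40)&(h[...,2]>150); w[:,:310]=0; w[:,385:]=0; w[:175]=0;w[265:]=0
cs,_=cv2.findContours(w.astype(np.uint8),0,2); k=max(cs,key=cv2.contourArea); e=cv2.fitEllipse(k); print(e)
for z in (.062,.068,.074): print(z,ray(g,e[0],z,T).round(4))
for p in [(305,143),]: 
  s2,t=grab('top'); print(ray(t,(240+p[0]/4,200+p[1]/4),.125).round(4))
E
```

```text
((350.10675048828125, 223.3887481689453), (73.3353042602539, 80.00045013427734), 177.8905487060547)
0.062 [ 0.5512 -0.1651  0.062 ]
0.068 [ 0.5488 -0.1658  0.068 ]
0.074 [ 0.5465 -0.1664  0.074 ]
[ 0.5532 -0.0507  0.125 ]
```

View pics/c2.png

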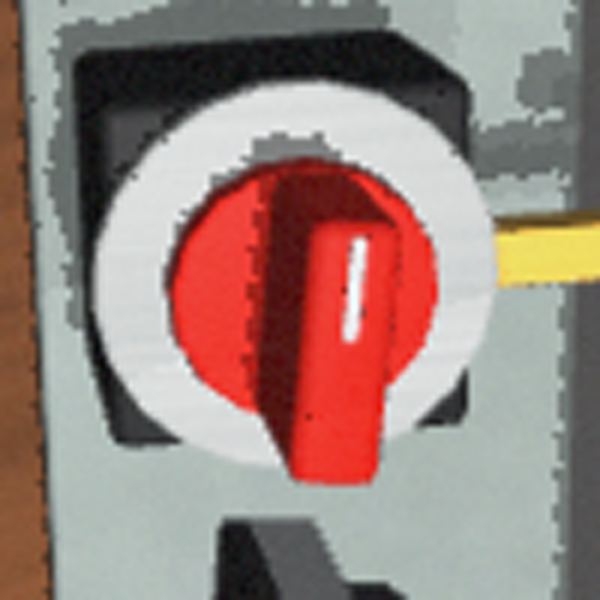

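The crop shows the bar's top face with end midpoints at crop (352,222) and (337,480), which are full-image (358.7,207) and (356.2,250). The disc centre is near (350.7,217.5).

```bash
python3 - <<'E'
from h import *
s,g=grab('wrist'); T=tool(s)
print(ray(g,(350.7,217.5),.074,T).round(4), ray(g,(349.2,215.4),.063,T).round(4))
a,b=ray(g,(358.7,207),.106,T),ray(g,(356.2,250),.106,T); d=b-a
print(((a+b)/2).round(4),np.linalg.norm(d),np.arctan2(d[1],d[0])); m=(a+b)/2
yaw=np.arctan2(d[1],d[0])+np.pi
D=T[:3,:3].T@(np.array([m[0],m[1],.13])-T[:3,3]); print(D, np.degrees(yaw-s['tool_rot'][2]))
E
```

```text
[ 0.5416 -0.1649  0.074 ] [ 0.543  -0.1645  0.063 ]
[ 0.5418 -0.1655  0.106 ] 0.040015890933650565 -0.3050947852707862
[-0.02351528  0.06703221  0.07730599] 0.6339538143104878
```

All the estimates agree: knob axis (0.5417, -0.165), bar length 40 mm, yaw -0.305. I'll go over it, descend and grip.

Call:
send_rows(
  plan="-0.012 0.034 0 0 0 0 0.05;-0.0235 0.067 0 0 0 -0.6 0.05;-0.0235 0.067 0.03 0 0 -0.6 0.05;-0.0235 0.067 0.06 0 0 -0.6 0.05;-0.0235 0.067 0.08 0 0 -0.6 0.05;-0.0235 0.067 0.1 0 0 -0.6 0.05;-0.0235 0.067 0.115 0 0 -0.6 0.05;-0.0235 0.067 0.125 0 0 -0.6 0.05;-0.0235 0.067 0.125 0 0 -0.6 0.05;-0.0235 0.067 0.125 0 0 -0.6 0.05",
)

```text
clock: 2.85
position: [0.5419, -0.1652, 0.0827]
tool_rot: [3.142, -0.0, 2.837]
force: [0.2, 0.3, 0.2]
grip_width: 0.0502
finger_force: 0.0
```

Call:
send_rows(
  plan="0 0 0.002 0 0 0 0.0;0 0 0.002 0 0 0 0.0;0 0 0.002 0 0 0 0.0;0 0 0.002 0 0 0 0.0;0 0 0.002 0 0 0 0.0;0 0 0.002 0 0 0 0.0",
  grip_force=25,
)

```text
clock: 3.35
position: [0.5418, -0.1664, 0.0812]
tool_rot: [-3.14, 0.001, 2.837]
force: [-1.7, -3.7, 5.6]
grip_width: 0.0121
finger_force: 24.4
```

Call:
send_rows(
  plan="0 0 0 0 0 7 0;0 0 0 0 0 14 0;0 0 0 0 0 21 0;0 0 0 0 0 28 0;0 0 0 0 0 35 0;0 0 0 0 0 42 0;0 0 0 0 0 49 0;0 0 0 0 0 56 0;0 0 0 0 0 63 0;0 0 0 0 0 68 0",
)

```text
clock: 4.18
position: [0.5413, -0.1669, 0.0813]
tool_rot: [-3.141, 0.002, 1.643]
force: [-5.7, -7.3, 6.8]
grip_width: 0.0119
finger_force: 24.7
```

Call:
send_rows(
  plan="0 0 0 0 0 2 0;0 0 0 0 0 4 0;0 0 0 0 0 6 0;0 0 0 0 0 8 0;0 0 0 0 0 8 0;0 0 0 0 0 8 0",
)

```text
clock: 4.68
position: [0.5411, -0.1669, 0.0812]
tool_rot: [-3.141, 0.002, 1.51]
force: [-6.9, -6.8, 8.5]
grip_width: 0.0121
finger_force: 24.8
```

```bash
python3 - <<'E'
from h import *
s=observe(); print(s['tool_rot'],s['moment'],s['force'],s['qpos'])
E
```

```text
[-3.14108318e+00  1.79618313e-03  1.51025584e+00] [-1.56281319  1.34125725  0.0747917 ] [-6.88713219 -6.75647249  8.51538741] [ 0.383025    0.60487484 -0.26502758  1.85091467  0.23176146  0.71603954
 -0.07341547]
```

Call:
send_rows(
  plan="0 0 0 0 0 1.5 0;0 0 0 0 0 3 0;0 0 0 0 0 4 0;0 0 0 0 0 4 0",
)

```text
clock: 5.02
position: [0.5412, -0.1669, 0.0812]
tool_rot: [-3.141, 0.002, 1.44]
force: [-5.9, -6.8, 6.8]
grip_width: 0.0122
finger_force: 26.3
```

```bash
python3 - <<'E'
from h import *
s=observe(); print(s['tool_rot'],s['moment'],s['force'])
E
```

```text
[-3.14121348e+00  1.82664514e-03  1.43987085e+00] [-1.64381664  1.34337915  0.43563391] [-5.88633329 -6.83340469  6.7533995 ]
```

Call:
send_rows(
  plan="0 0 0 0 0 2 0;0 0 0 0 0 3 0;0 0 0 0 0 3 0",
)

```text
clock: 5.27
position: [0.5412, -0.1669, 0.0812]
tool_rot: [-3.141, 0.002, 1.388]
force: [-6.9, -7.6, 7.5]
grip_width: 0.0117
finger_force: 28.0
```

```bash
python3 - <<'E'
from h import *
s=observe(); print(s['tool_rot'],s['moment'],s['force'])
E
```

```text
[-3.14135116e+00  1.91201138e-03  1.38767577e+00] [-1.69322024  1.3551668   0.52866529] [-6.94735191 -7.64620912  7.45003907]
```

The moment jumped to 0.5 N·m against 0.06 friction, so the knob is at its stop. I'll open, rise and look.

Call:
send_rows(
  plan="0 0 0 0 0 0 0.05;0 0 0 0 0 0 0.05;0 0 0 0 0 0 0.05;0 0 0 0 0 0 0.05;0 0 -0.03 0 0 0 0.05;0 0 -0.07 0 0 0 0.05;0 0 -0.11 0 0 0 0.05;0 0 -0.125 0 0 0 0.05;0 0 -0.125 0 0 0 0.05",
)

```text
clock: 6.02
position: [0.5437, -0.1657, 0.2097]
tool_rot: [3.135, 0.0, 1.39]
force: [0.5, -0.4, -0.5]
grip_width: 0.0496
finger_force: 0.0
```

```bash
python3 - <<'E'
from h import *
s,f=grab('wrist'); save(f,'w2.png'); print(s['clock'],s['position'],s['tool_rot'],s['qpos'])
E
```

```text
6.0167 [ 0.54370251 -0.16565494  0.20974467] [3.13522175e+00 3.64583555e-04 1.38959043e+00] [ 0.38938944  0.43549555 -0.27021691  1.74612312  0.13749212  0.97197116
 -0.11497746]
```

View pics/w2.png

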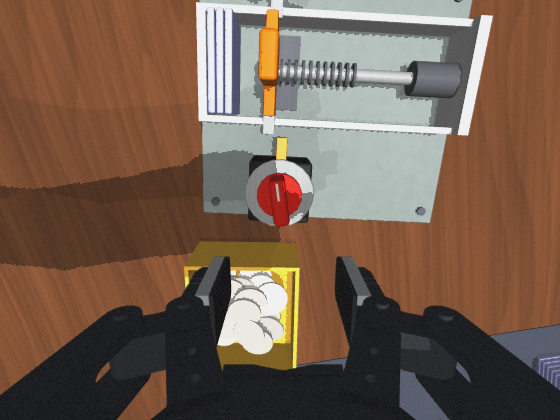

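The knob bar now lies across the push direction at about (275,175)–(282,225), and the handle is at about (269,54). I'll crop both to measure them.

```bash
python3 - <<'E'
import cv2
c=cv2.imread('pics/w2.png')[10:240,215:345]; cv2.imwrite('pics/c3.png',cv2.resize(c,None,fx=2.6,fy=2.6,interpolation=cv2.INTER_CUBIC))
E
```

```text
(no output)
```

View pics/c3.png

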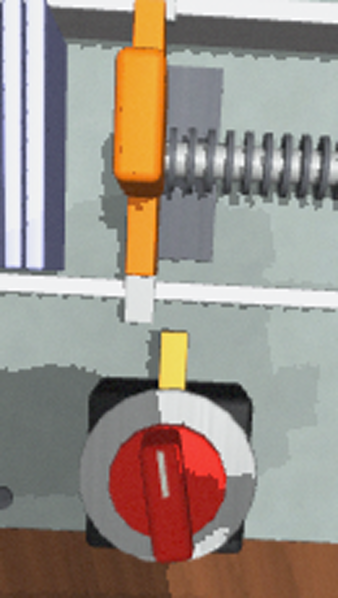

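```bash
python3 - <<'E'
from h import *
s,g=grab('wrist'); T=tool(s)
a,b=ray(g,(276.5,179.2),.106,T),ray(g,(281.5,225.4),.106,T); d=b-a
print(a,b,np.linalg.norm(d),np.arctan2(d[1],d[0]))
E_=[ray(g,(215+x/2.6,10+y/2.6),.125,T) for x,y in [(117,115),(160,115),(140,47),(139,180)]]
for e in E_: print(e.round(4))
m=np.array([(E_[0][0]+E_[1][0])/2,(E_[2][1]+E_[3][1])/2,.13]); print(m, T[:3,:3].T@(m-T[:3,3]))
# magazine axis from front/back wall screws on this side
p,q=ray(g,(216,201),.012,T),ray(g,(421,211),.012,T); print(p,q,np.arctan2(*(q-p)[1::-1]))
E
```

```text
[ 0.54270578 -0.14275404  0.106     ] [ 0.53941398 -0.18382841  0.106     ] 0.04120606407538946 -1.6507679150232601
[ 0.5487 -0.0498  0.125 ]
[ 0.5601 -0.0519  0.125 ]
[ 0.558  -0.0349  0.125 ]
[ 0.5514 -0.0669  0.125 ]
[ 0.55443828 -0.05089852  0.13      ] [ 0.11485089 -0.00936912  0.07731989]
[ 0.46453061 -0.17268718  0.012     ] [ 0.69718163 -0.22778699  0.012     ] -0.23254982477751257
```

The knob is at about 1.41 rad, its end stop. The handle is at (0.5545, -0.051), in agreement with the top view. I'll go over the handle, descend and grip it front to back.

Call:
send_rows(
  plan="0.035 -0.003 0 0 0 1 0.055;0.075 -0.006 0 0 0 2 0.055;0.115 -0.009 0 0 0 3 0.055;0.115 -0.009 0.02 0 0 3 0.055;0.115 -0.009 0.05 0 0 3 0.055;0.115 -0.009 0.08 0 0 3 0.055;0.115 -0.009 0.1 0 0 3 0.055;0.115 -0.009 0.115 0 0 3 0.055;0.115 -0.009 0.122 0 0 3 0.055;0.115 -0.009 0.122 0 0 3 0.055",
)

```text
clock: 6.95
position: [0.5523, -0.0504, 0.0813]
tool_rot: [-3.138, 0.001, 1.338]
force: [0.2, -0.1, 1.0]
grip_width: 0.055
finger_force: 0.0
```

Call:
send_rows(
  plan="0 0 -0.004 0 0 0 0.055;0 0.002 -0.004 0 0 0 0;0 0.002 -0.004 0 0 0 0;0 0.002 -0.004 0 0 0 0;0 0.002 -0.004 0 0 0 0;0 0.002 -0.004 0 0 0 0;0 0.002 -0.004 0 0 0 0;0 0.002 -0.004 0 0 0 0",
  grip_force=40,
)

```text
clock: 7.62
position: [0.5553, -0.051, 0.0883]
tool_rot: [-3.142, 0.0, 1.337]
force: [-6.7, 1.0, 12.1]
grip_width: 0.0127
finger_force: 41.7
```

Call:
send_rows(
  plan="0 0.005 0 0 0 0 0;0 0.01 0 0 0 0 0;0 0.016 0 0 0 0 0;0 0.022 0 0 0 0 0;0 0.028 0 0 0 0 0;0 0.034 0 0 0 0 0;0 0.04 0 0 0 0 0;0 0.046 0 0 0 0 0;0 0.05 0 0 0 0 0;0 0.05 0 0 0 0 0",
)

```text
clock: 8.45
position: [0.6039, -0.0625, 0.0883]
tool_rot: [-3.14, 0.0, 1.337]
force: [-11.5, 0.8, 16.9]
grip_width: 0.013
finger_force: 42.4
```

```bash
python3 - <<'E'
from h import *
s,f=grab('top'); print(s['clock'],s['position'],s['force'],s['grip_width'])
c=f['color'][120:310,230:420]; cv2.imwrite('pics/c4.png',cv2.resize(c[...,::-1],None,fx=3,fy=3,interpolation=cv2.INTER_CUBIC))
E
```

```text
8.45 [ 0.60386975 -0.06249195  0.08828436] [-11.49655676   0.82948884  16.94898112] 0.012994607692991007
```

View pics/c4.png

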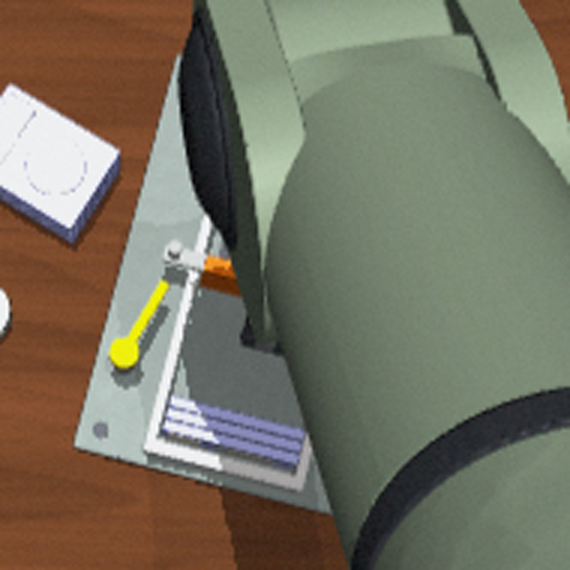

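The top view shows the follower's pin at crop (175,250), past the pawl tip at (167,285). The pawl has snapped in and there is a gap of roughly 15–20 mm. I'll hold briefly to settle, then hand in.

Call:
send_rows(
  plan="0 0 0 0 0 0 0;0 0 0 0 0 0 0;0 0 0 0 0 0 0;0 0 0 0 0 0 0;0 0 0 0 0 0 0;0 0 0 0 0 0 0",
)

```text
clock: 9.0
position: [0.6033, -0.0624, 0.0883]
tool_rot: [-3.14, 0.0, 1.337]
force: [-11.4, 2.6, 15.4]
grip_width: 0.0129
finger_force: 42.1
```

```bash
python3 - <<'E'
from h import *
s=observe(); print(s['position'],s['force'],s['finger_force']); print(bot.job_done())
E
```

```text
[ 0.6033068  -0.06235472  0.08827713] [-11.39447235   2.57168716  15.37782298] 42.101619243621826
the job is handed in; nothing more can be done
None
```

The job is handed in: the lock knob is at its end stop (about 1.4 rad), and the arm is holding the follower about 49 mm back, clear of the snapped-in pawl; the judge's result was not shown.

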